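# Gauge the relay's guide tube and show the tip at the magnifier

### The arm

A 6-joint arm with a two-finger parallel gripper is mounted at the origin on the work surface. World frame = base frame: x ahead of the robot, y to its left, z up, the work surface at z = 0. Lengths are in mm, angles in rad, forces in N, time in s.
With the tool pointing down it reaches from about 350 to 975 mm from the base axis. Payload 7.1 kg.
Tool frame: the origin (TCP) lies at the very end of the fingers, on their centre line; the grasp point (between the pads) lies 19 mm behind it; z points along the fingers, y is the line along which they close (so a half turn about z gives the same grasp; the last joint's range is limited). The gripper opens to 88 mm and grips with 3 to 60 N. Pads are 20 mm wide; open, the fingers measure 115 mm over their backs; the gripper's body (75 mm by 178 mm) begins 61 mm behind the grasp point.
Start: joints at [-1.231, 0.423, 1.63, -0, 1.089, -0.019], TCP at [219.486, -585.176, 222.675] pointing down, gripper open.
Joint ranges: [-3, 3], [-0.9, 2.11], [0.09, 2.58], [-1.31, 4.45], [0.11, 2.69], [-2.54, 2.54]. Speed limits (rad/s): [2.39, 2.39, 3.01, 3.14, 3.14, 3.14].

### API

Orientations are given as a rotation vector (axis times angle).
In Python, from workcell import sensors, imaging, close_job gives the robot as it stands. The module is installed in compiled form; this text tells all that it offers.
- The arm moves only by the tool servo_tool, never from a script. Its argument "steps" is a list of rows, each a list of 3 entries, a list of its own where there are three numbers: the shift along the world's x, y, z in m, then the turn, a rotation vector about the world's x, y, z in degrees, then the opening, from -1 (shut) to 1 (fully open). A call has exactly 8 rows; each row shifts and turns the commanded pose from where the row before left it; what a row does not reach is not made up. A row lasts 1/12 s, in which the tool goes at most 41.7 mm and 7.16 degrees, less where a joint would pass 70% of its speed; a pose out of reach is approached as far as the arm can. A call is refused whole if a number of a shift passes 0.0417 or a number of a turn 7.16, either way. A call with a gripper value outside its range is refused whole. The fingers move at their own pace and stop on an object; the grip force is fixed at half the most. Time passes only in rows, so rows that do not move let the fingers close, or fill a call up. It gives the time, the measured TCP pose, the force, the opening and the grip force at its end, in the units of the state.
- sensors.get_obs(): the state, without advancing time (a new reading comes with each control period).
- imaging.get_image(name): name is "scene" or "side" or "wrist"; returns a dict with "color" (384x512x3 uint8, blue, green, red), "range_z" (384x512 float32, mm along the optical axis (not along the pixel's ray), 0 where there is no reading), "vertical_fov" (degrees; the focal length in pixels is half the picture's height over the tangent of half this angle, whatever the lens; pixels are square), "cx", "cy" (the principal point, pixels), "rvec" (rotation vector, rad) and "tvec" (3), from world to camera coordinates, as OpenCV has them; the wrist camera has in their place "tool_from_camera" (4x4, takes a point from camera to tool coordinates, whose origin is the TCP and whose axes are the flange's). Camera axes: x right, y down, z forward; pixel columns grow to the right and rows downward; lengths in mm; the calibration is good to about 2 mm. A picture is of the moment at which its call begins: read the wrist's pose just before it.
- close_job(): hands the job in; it is judged then, once.
The state is a dict: "t": time; "qpos": joint angles; "qvel": joint speeds; "joint_torque": joint torques, N m; "ee_pos": TCP position; "orientation": TCP orientation; "ft_force": force on the tool from outside, world axes, zero at the start; "moment": the same for the moment, N m; "width": finger opening in mm; "grasp_force": force on a finger pad.
Only numpy, scipy, OpenCV 4.12 (cv2) and the standard library are available. Lean on these libraries where they do the work, as an engineer would, in place of code of your own. Each camera call takes 0.05 s, during which the arm holds its last target. There are 200 camera calls.

### The job

Of the two depth gauges on the wooden rest take the one with the longer shank, slide it into the guide tube of the orange relay frame held in the jaw clamp until its collar stops against the tube's mouth, then draw it right out again. Finish still holding it in the gripper for the inspector to read: level and still, lying across the view of the bench magnifier on the robot's side of the lens, its tip about 60 mm from the glass and opposite the middle of the lens, touching nothing. Leave the short gauge and everything else on the bench where it is.

Things in the scene. Friction and masses are not known exactly. Their poses are not given: they have to be found in the camera images.
- long_gauge: The gauge to use, 0.1 to 0.2 kg, lying level in the rest, axis 55 mm above the bench. Origin: centre of the collar's front (stop) face; x along the axis to the tip. Ahead: shank 10 mm in diameter, 64 mm long, its last 4 mm tapered to 4 mm. Behind: collar 34 mm in diameter, 8 mm thick, then a neck to x = -13 mm, then a six-sided handle, 16 mm across flats, to x = -113 mm. Balances near x = -20 mm.
- long_gauge_tip (a point): The tip of the long gauge, on its axis, 64 mm ahead of the collar's stop face; axes as the gauge.
- long_gauge_grip (a point): A place to grip: on the long gauge's axis, middle of the handle, 50 mm behind the stop face (114 mm behind the tip), clear of the rest's saddles. Two flats of the handle stand upright there, facing the gauge's +y and -y, 16 mm apart. z is up.
- short_gauge: The other gauge, the same in all but the shank, which is 36 mm long. It lies in the other lane of the rest, parallel, axes 76 mm apart, collars side by side. Origin and axes likewise. Not to be disturbed.
- gauge_rest: Fixed wooden rest: board 190 x 150 x 12 mm, origin centre of its underside, x along the gauges to their tips (roughly world +y). Two cross bars at x = -65 and +52 mm carry V saddles (tops 57 mm high) in lanes at y = -38 and +38 mm; the collars' stop faces lie at x = +30 mm. Either gauge may be in either lane. They lift straight up.
- relay_frame: Orange phenolic relay frame, 113 x 44 x 70 mm, in the clamp's jaws, a brass guide tube along its middle. Origin: centre of the tube's mouth, 164 mm above the bench; x straight down the bore, heading roughly world +y and 35 degrees below level; y level; z up, square to the bore. The orange body begins at x = 12 mm and spans y = ±22, z = ±35 mm.
- tube_mouth (a point): Centre of the tube's mouth, in the plane of its flat round flange (38 mm in diameter); axes as relay_frame, x down the bore. Countersunk from 26 to 13 mm over the first 8 mm; bore 13 mm in diameter, 67 mm deep, so the collar meets the flange (rigid) when the gauge's origin is at this point and the tip is 3.5 mm short of the bore's end.
- jaw_clamp: Fixed cast-iron jaw clamp, origin centre of its underside, z up, x the level direction of insertion. Foot 124 mm in diameter with lugs to x = ±83 mm; jaws 74 mm wide, 110 mm high, closing along y; screw and cross handle on the +y side (towards the robot) to y = 116 mm, 78 mm high. The tube's mouth lies at x = -56, y = 0, z = 164 mm.
- magnifier: Fixed bench magnifier: foot 112 mm in diameter (origin centre of its underside), thin post, upright round lens in a ring 100 mm in diameter and 10 mm thick, centre 200 mm above the foot's underside. The lens's axis is this body's x; -x is the side to hold things on, roughly towards the robot. Across the view is this body's y.
- view_point (a point): Where the tip is to be held: on the lens's axis, 60 mm in front of its middle on the robot's side, 200 mm above the bench; axes as the magnifier.
- shim_tin: Loose open tin of steel shims, 90 x 60 x 22 mm, origin centre of underside. Bystander.
- adjusting_nut: Loose knurled brass ring nut, 32 mm in diameter, 13 mm high, origin centre of underside. Bystander.
- hinge_pin: Loose dull bronze pin lying flat, 12 mm in diameter, 75 mm long along its x, origin on its underside. Bystander.
- plunger: Loose upright steel relay plunger, 20 mm in diameter, 46 mm high, origin centre of underside. Bystander.
- screwdriver: Loose screwdriver, 190 mm long, lying along its x. Bystander.
- spanner: Loose spanner, 150 mm long, lying along its x. Bystander.
- oil_can: Loose grey can, 52 mm in diameter, 100 mm high, origin centre of underside. Bystander.
Not all that is in view belongs to the job. Several things have the shape of the gauge_rest; the one meant has the colours described above.

How it is judged (in metres and radians):
On the way, in this order (a step that is already met when the one before it is completed fails the run):
1. the long gauge is home in the guide tube: its collar's stop face within 3 mm of the mouth's plane, on the tube's axis within 4 mm and 5 degrees (x of long_gauge in the frame of relay_frame between -0.003 and 0.003 m and distance between long_gauge and relay_frame below 0.005 m and angle between the x axis of long_gauge and the x axis of relay_frame, either way round below 0.09 rad), for 0.1 s.
2. the long gauge is drawn right out: its tip at least 10 mm outside the mouth (x of long_gauge_tip in the frame of relay_frame below -0.01 m), for 0.1 s.
At the end, for the whole second after the job is handed in: Long gauge held in the fingers (over 1 N), touching nothing else, still (20 mm/s); tip within 22 mm of the lens axis sideways and in height, 30 to 90 mm in front of the lens; rod level within 6 deg, across the view within 28 deg; all other loose things within 30 mm of their start (x of long_gauge_tip in the frame of view_point between -0.03 and 0.03 m and y of long_gauge_tip in the frame of view_point between -0.022 and 0.022 m and z of long_gauge_tip in the frame of view_point between -0.022 and 0.022 m and angle between long_gauge's own x axis and vertical between 1.4708 and 1.6708 rad and angle between the x axis of long_gauge and the y axis of magnifier, either way round below 0.5 rad and contact force between long_gauge and the fingers above 1 N and linear speed of long_gauge below 0.02 m/s and angular speed of long_gauge below 0.2 rad/s and contact force between long_gauge and table below 0.05 N and contact force between long_gauge and gauge_rest below 0.05 N and contact force between long_gauge and jaw_clamp below 0.05 N and contact force between long_gauge and relay_frame below 0.05 N and contact force between long_gauge and magnifier below 0.05 N and distance of each of short_gauge, shim_tin, adjusting_nut, hinge_pin, plunger, screwdriver, spanner, oil_can from where it was at the start of the episode below 0.03 m); the arm keeps its last pose, push and grip.
It fails at once if the short gauge or another loose thing on the bench is moved by more than 30 mm (distance of any of short_gauge, shim_tin, adjusting_nut, hinge_pin, plunger, screwdriver, spanner, oil_can from where it was at the start of the episode above 0.03 m).
It also fails if it takes over 42 s, if anything falls off the work surface, if the arm or the gripper's body presses on something with over 40 N, if the wrist force passes 120 N, or if a joint passes its speed limit or range.

## Working session

There is one attempt and no reset: what is moved stays moved. The work goes in short steps, Python scripts to look and compute and a tool call to move; the robot and the scene stay as the last step left them, time stands still between calls to the robot, and variables do not carry over. Pictures are saved under pics/ and viewed, at most 10 in all, crops included, and the job is handed in when it is done.

Besides the shell and the picture viewer there is one more tool, called by a JSON object that holds its "api" and its "payload". servo_tool: Moves the arm, as the interface text tells. Its arguments: {"type":"object","properties":{"steps":{"type":"array"}},"required":["steps"]}

```bash
mkdir -p pics
cat > h.py <<'E'
import numpy as np, cv2
from scipy.spatial.transform import Rotation as R
from workcell import sensors, imaging, close_job
def cam(n):
    o=sensors.get_obs(); d=imaging.get_image(n)
    f=192/np.tan(np.radians(d["vertical_fov"])/2)
    if n=="wrist":
        T=np.eye(4);T[:3,:3]=R.from_rotvec(o["orientation"]).as_matrix();T[:3,3]=o["ee_pos"]
        M=T@np.array(d["tool_from_camera"])
    else:
        W=np.eye(4);W[:3,:3]=R.from_rotvec(np.ravel(d["rvec"])).as_matrix();W[:3,3]=np.ravel(d["tvec"]);M=np.linalg.inv(W)
    v,u=np.mgrid[:384,:512];z=d["range_z"]
    P=np.stack([(u-d["cx"])/f*z,(v-d["cy"])/f*z,z],-1)@M[:3,:3].T+M[:3,3]
    P[z==0]=np.nan
    return d["color"],P,M,f,d
E
python3 - <<'E'
from h import *
print(sensors.get_obs())
for n in("scene","side"):
    c,P,M,f,d=cam(n);cv2.imwrite(f"pics/{n}0.png",cv2.resize(c,(768,576),interpolation=cv2.INTER_CUBIC))
    np.savez(f"{n}0.npz",c=c,P=P,M=M,f=f); print(n,M[:3,3],M[:3,2],f)
E
```

```text
{'t': 0.0, 'qpos': array([-1.23101474e+00,  4.23850065e-01,  1.63067697e+00, -1.39000909e-05,
        1.08860425e+00, -1.90364327e-02]), 'qvel': array([ 0.00144635,  0.00078106, -0.00106064,  0.00052371,  0.00057731,
       -0.0006471 ]), 'joint_torque': array([-2.24984688e-03, -5.44630909e+01, -2.73666430e+01,  6.41342998e-02,
        2.27417483e-02, -7.80789492e-05]), 'ee_pos': array([ 219.29439235, -584.67326323,  221.90106039]), 'orientation': array([-3.08967356e+00, -5.60350519e-01,  4.04835263e-04]), 'ft_force': array([ 0.2897523 , -0.21168669,  0.40872639]), 'moment': array([ 0.00555561,  0.02908853, -0.02224667]), 'grasp_force': 0.0, 'width': 87.59693065975006}
scene [ 924.74357502 -482.86150623 1042.16455392] [-0.37821722  0.41697963 -0.82648637] 384.75918913916206
side [285.28119083 799.06425492 692.56923977] [ 0.19402672 -0.80996667 -0.55345066] 348.9804814940304
```

View pics/scene0.png

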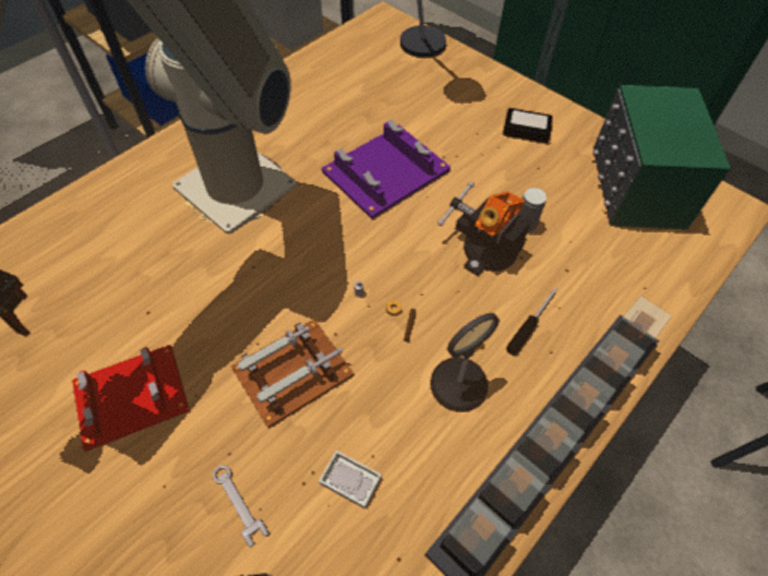

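View pics/side0.png

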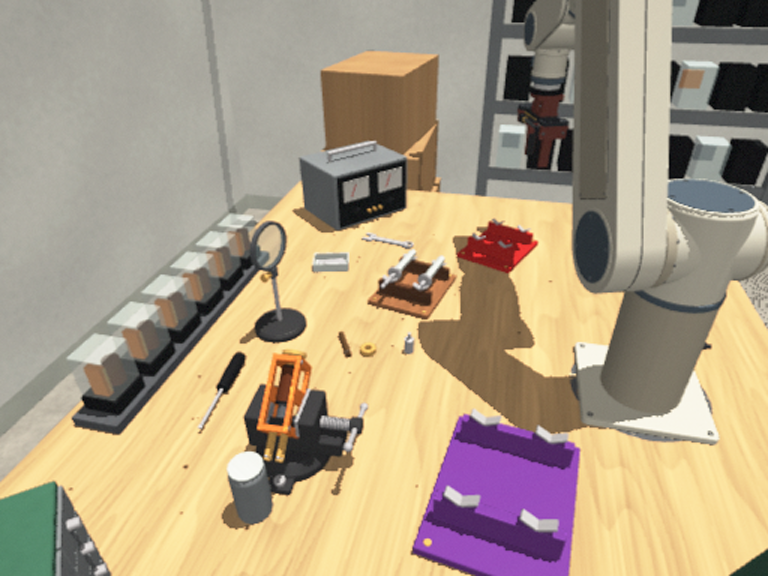

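Scene view: the wooden rest is at display pixel (293,372). The lookalikes are the red rest (130,395) and the purple rest (385,165), both empty, so I choose the brown one. The tube mouth is at about (490,215), the lens at (473,335) and the oil can at (535,205). Next, crops and measurements.

Run:
```python
from h import *
D=np.load("scene0.npz");c,P=D["c"],D["P"]
a=cv2.resize(c[208:288,150:240],(720,640),interpolation=cv2.INTER_CUBIC)[:600]
b=c[110:190,285:375]; m=c[200:280,280:340]
A=cv2.resize(c[208:288,150:240],(400,356),interpolation=cv2.INTER_CUBIC)
B=cv2.resize(b,(400,356),interpolation=cv2.INTER_CUBIC)
cv2.imwrite("pics/crops.png",np.hstack([A,B]))
# gauges: points with z 50..80 in rest region
def seg(r0,r1,c0,c1,z0,z1):
    p=P[r0:r1,c0:c1].reshape(-1,3);q=c[r0:r1,c0:c1].reshape(-1,3).astype(int)
    k=(p[:,2]>z0)&(p[:,2]<z1);return p[k],q[k]
p,q=seg(205,290,145,245,40,90)
g=(q.max(1)-q.min(1)<40)&(q.min(1)>70)
p=p[g];print(len(p))
s,l=p[p[:,1]<-1e9],p
# cluster in two lanes by line fit: kmeans along short dir
ctr=p[:,:2].mean(0);u,S,vt=np.linalg.svd(p[:,:2]-ctr);print(ctr,S,vt)
for ang in np.radians(np.arange(60,121,1)):
    pass
best=None
for ang in np.radians(np.arange(50,131,.5)):
    n=np.array([-np.sin(ang),np.cos(ang)]);t=p[:,:2]@n;cc=np.sort(t)
    h,_=np.histogram(t,bins=np.arange(t.min(),t.max()+4,4));sc=np.sort(h)[-8:].sum()
    if best is None or sc>best[0]:best=(sc,np.degrees(ang))
print(best);ang=np.radians(best[1]);d=np.array([np.cos(ang),np.sin(ang)]);n=np.array([-d[1],d[0]])
t=p[:,:2]@n;s=p[:,:2]@d
mid=(np.percentile(t,3)+np.percentile(t,97))/2
for k in(t<mid,t>=mid):
    print("lane",k.sum(),"t med",np.median(t[k]),"s",np.percentile(s[k],[0,2,98,100]),"z",np.percentile(p[k][:,2],[5,50,95,100]))
    e=np.arange(s[k].min(),s[k].max()+5,5)
    for i in e: 
        kk=k&(s>=i)&(s<i+5)
        if kk.sum(): print(round(i),kk.sum(),np.round([t[kk].min(),t[kk].max(),p[kk][:,2].max()]))
```

```text
681
[ 473.71780496 -249.46546217] [1219.64860701  996.98835257] [[-0.32445161 -0.94590229]
 [-0.94590229  0.32445161]]
(np.int64(551), np.float64(78.5))
lane 368 t med -549.664849768315 s [-224.32179206 -221.15382793  -59.09573876  -49.05498428] z [53.81620421 61.19715394 67.31713507 74.99964985]
-224 11 [-555. -542.   66.]
-219 11 [-555. -541.   65.]
-214 11 [-556. -538.   67.]
-209 23 [-563. -529.   67.]
-204 22 [-564. -524.   65.]
-199 13 [-562. -532.   65.]
-194 11 [-554. -539.   65.]
-189 11 [-554. -540.   65.]
-184 9 [-556. -541.   64.]
-179 11 [-555. -540.   66.]
-174 10 [-557. -540.   64.]
-169 12 [-556. -542.   65.]
-164 11 [-557. -541.   65.]
-159 10 [-556. -541.   66.]
-154 10 [-556. -542.   64.]
-149 11 [-557. -541.   65.]
-144 9 [-555. -543.   63.]
-139 11 [-556. -539.   64.]
-134 11 [-557. -541.   66.]
-129 11 [-556. -543.   66.]
-124 6 [-557. -546.   63.]
-119 16 [-560. -532.   75.]
-114 16 [-562. -536.   75.]
-109 3 [-556. -544.   68.]
-104 4 [-552. -548.   63.]
-99 5 [-550. -544.   62.]
-94 19 [-565. -527.   63.]
-89 18 [-565. -525.   62.]
-84 14 [-562. -535.   61.]

[... 449 characters left out ...]
-488. -456.   65.]
-198 11 [-484. -463.   65.]
-193 10 [-478. -464.   67.]
-188 11 [-480. -467.   67.]
-183 9 [-480. -468.   67.]
-178 10 [-478. -465.   64.]
-173 8 [-480. -467.   65.]
-168 11 [-480. -464.   63.]
-163 9 [-481. -465.   67.]
-158 9 [-479. -467.   66.]
-153 11 [-478. -463.   65.]
-148 8 [-479. -466.   65.]
-143 10 [-479. -468.   70.]
-138 10 [-479. -465.   67.]
-133 9 [-480. -467.   65.]
-128 9 [-479. -464.   64.]
-123 6 [-479. -471.   63.]
-118 19 [-488. -460.   73.]
-113 10 [-485. -466.   74.]
-108 3 [-477. -473.   63.]
-103 4 [-475. -470.   61.]
-98 5 [-475. -471.   64.]
-93 18 [-488. -450.   62.]
-88 19 [-490. -448.   62.]
-83 9 [-482. -461.   62.]
-78 3 [-476. -471.   59.]
```

View pics/crops.png

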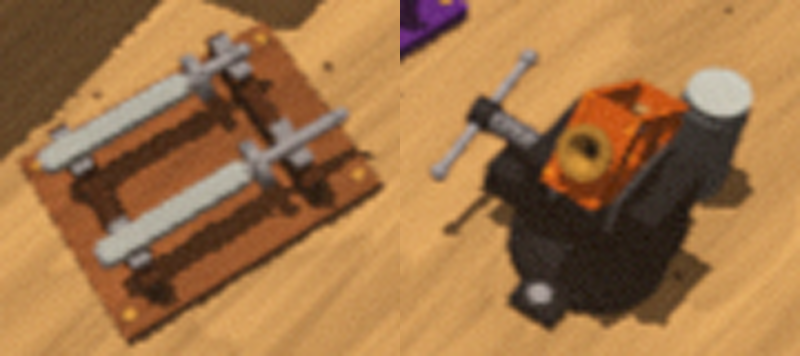

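Left crop: the long shank belongs to the lower lane, tip at crop (345,115); the short gauge is in the upper lane. Right crop: the mouth is at (585,155). The long gauge grip comes out near (506,-267). Next, the mouth and the magnifier.

Run:
```python
from h import *
D=np.load("scene0.npz");c,P=D["c"],D["P"]
# brass flange
r0,r1,c0,c1=135,155,316,338
hsv=cv2.cvtColor(c,cv2.COLOR_BGR2HSV)
print("hsv mouth row",hsv[145,314:342].tolist())
for r in range(137,154,2): print(r,[f"{P[r,k,0]:.0f},{P[r,k,1]:.0f},{P[r,k,2]:.0f}" for k in range(318,337,2)])
# magnifier
p=P[200:275,280:340].reshape(-1,3);q=c[200:275,280:340].reshape(-1,3).astype(int)
k=(p[:,2]>140)&(p[:,2]<260);p1=p[k];print("lens",len(p1),p1.min(0),p1.max(0),p1.mean(0))
u,S,vt=np.linalg.svd(p1-p1.mean(0));print(S,vt[2])
k=(p[:,2]>6)&(p[:,2]<30)&(q.max(1)<90);f=p[k];print("foot",len(f),(f.min(0)+f.max(0))/2,f.min(0),f.max(0))
# oil can top, clamp
p=P[120:150,345:370].reshape(-1,3);k=(p[:,2]>85);print("can",(p[k].min(0)+p[k].max(0))/2)
S2=np.load("side0.npz");c2,P2=S2["c"],S2["P"]
p=P2[140:190,160:195].reshape(-1,3);k=(p[:,2]>140)&(p[:,2]<265);p=p[k];print("lens side",len(p),p.min(0),p.max(0),p.mean(0))
u,S,vt=np.linalg.svd(p-p.mean(0));print(S,vt[2])
# orange body
for nm,cc,PP in(("sc",c,P),("si",c2,P2)):
    h=cv2.cvtColor(cc,cv2.COLOR_BGR2HSV);m=(h[...,0]<16)&(h[...,1]>180)&(h[...,2]>90)&(PP[...,2]>90)&(PP[...,2]<215)&(PP[...,0]>400)&(PP[...,1]>-100)
    o=PP[m];print(nm,len(o),np.percentile(o,[2,50,98],axis=0).round())
```

```text
hsv mouth row [[17, 98, 47], [9, 87, 50], [11, 67, 53], [11, 76, 57], [8, 147, 85], [11, 209, 155], [14, 207, 180], [17, 182, 178], [18, 182, 181], [17, 184, 190], [17, 182, 198], [17, 185, 189], [17, 190, 157], [16, 181, 110], [17, 187, 98], [16, 179, 134], [17, 188, 157], [17, 188, 159], [14, 201, 155], [11, 217, 180], [10, 229, 164], [10, 201, 100], [13, 220, 147], [13, 229, 196], [10, 221, 171], [12, 237, 100], [11, 205, 81], [11, 99, 77]]
137 ['469,357,2', '520,276,108', '526,277,112', '554,236,167', '560,238,169', '565,240,173', '569,246,171', '575,246,175', '580,249,177', '586,249,181']
139 ['521,263,110', '526,268,109', '531,270,111', '562,224,174', '566,230,172', '572,230,177', '577,233,179', '578,244,170', '584,245,173', '589,246,178']
141 ['528,253,114', '531,261,110', '559,221,165', '565,221,170', '568,228,166', '574,229,170', '581,228,176', '585,233,175', '587,241,171', '592,244,172']
143 ['531,251,108', '536,255,108', '563,215,164', '566,222,160', '568,231,155', '572,237,152', '583,227,169', '590,226,176', '591,237,167', '594,242,166']
145 ['537,242,110', '555,221,144',
[... 765 characters left out ...]
9278059 140.04310285] [744.17664305  10.5622075  252.3295102 ] [728.38882796 -37.16467537 204.83740999]
[774.18614806 605.4885259   50.4364885 ] [ 0.96147292 -0.27322445  0.03030215]
foot 1010 [727.45119256   3.69808671  18.09258614] [673.76524153 -90.81349929   6.44116329] [781.1371436   98.20967271  29.74400899]
can [593.84411318 350.23014543 117.23371783]
lens side 686 [706.38148606 -82.36791773 140.20910138] [744.00288632  17.27229348 249.85961206] [723.35629618 -29.1535549  199.0179192 ]
[758.62508972 686.46595695  59.84836498] [-0.9614697   0.27469864  0.01080115]
sc 409 [[539. 211. 108.]
 [580. 247. 144.]
 [596. 335. 185.]]
si 662 [[544. 228.  99.]
 [564. 286. 142.]
 [590. 340. 183.]]
```

{"api": "servo_tool", "payload": {"steps": [[[0.018,0.02,-0.001],[0,0,3.6],0],[[0.018,0.02,-0.001],[0,0,3.6],0],[[0.018,0.02,-0.001],[0,0,3.6],0],[[0.018,0.02,-0.001],[0,0,3.6],0],[[0.018,0.02,-0.001],[0,0,3.6],0],[[0.018,0.02,-0.001],[0,0,3.6],0],[[0.018,0.02,-0.001],[0,0,3.6],0],[[0.018,0.02,-0.001],[0,0,3.6],0]]}}

```text
t: 0.77
ee_pos: [364.0, -423.9, 214.3]
orientation: [-2.852, -1.316, 0.0]
ft_force: [0.6, -0.1, 0.2]
width: 44.1
grasp_force: 0.0
```

{"api": "servo_tool", "payload": {"steps": [[[0.018,0.02,-0.001],[0,0,3.6],0],[[0.018,0.02,-0.001],[0,0,3.6],0],[[0.018,0.02,-0.001],[0,0,3.6],0],[[0.018,0.02,-0.001],[0,0,3.6],0],[[0.018,0.02,-0.001],[0,0,3.6],0],[[0.018,0.02,-0.001],[0,0,3.6],0],[[0.018,0.02,-0.001],[0,0,3.6],0],[[0.018,0.02,-0.001],[0,0,3.6],0]]}}

```text
t: 1.43
ee_pos: [508.0, -263.9, 206.3]
orientation: [-2.435, -1.984, 0.0]
ft_force: [-0.0, -1.3, -0.6]
width: 43.7
grasp_force: 0.0
```

Run:
```python
from h import *
o=sensors.get_obs();print(o["t"],o["ee_pos"],o["orientation"],o["width"],o["qpos"])
c,P,M,f,d=cam("wrist");cv2.imwrite("pics/w1.png",c);np.savez("w1.npz",c=c,P=P,M=M,f=f);print(M.round(3))
hsv=cv2.cvtColor(c,cv2.COLOR_BGR2HSV)
# top ridge of long gauge
dd=np.array([np.cos(np.radians(78.5)),np.sin(np.radians(78.5))]);n=np.array([-dd[1],dd[0]])
p=P.reshape(-1,3);k=(p[:,2]>58)&(p[:,2]<85);p=p[k];s=p[:,:2]@dd;t=p[:,:2]@n
print(len(p))
for i in range(-260,-30,8):
    kk=(s>=i)&(s<i+8)&(t<-520)&(t>-580)
    if kk.sum()>5: print(i,kk.sum(),t[kk].min().round(1),t[kk].max().round(1),np.median(t[kk]).round(1),np.percentile(p[kk][:,2],95).round(1))
```

```text
1.4333 [ 508.01213841 -263.90616337  206.33921571] [-2.43520745e+00 -1.98382702e+00  3.80632470e-04] 43.65270959348696 [-4.99906849e-01  3.66675639e-01  1.76101384e+00  4.68413243e-06
  1.01455466e+00 -2.96326231e-01]
[[ 9.79000e-01 -1.95000e-01 -5.50000e-02  5.23482e+02]
 [-2.03000e-01 -9.42000e-01 -2.67000e-01 -1.91901e+02]
 [ 1.00000e-03  2.73000e-01 -9.62000e-01  3.67950e+02]
 [ 0.00000e+00  0.00000e+00  0.00000e+00  1.00000e+00]]
3885
-228 44 -554.4 -540.1 -547.2 63.0
-220 90 -555.6 -540.1 -548.5 64.1
-212 85 -555.6 -540.2 -547.4 63.8
-204 91 -555.6 -540.3 -547.4 64.0
-196 93 -555.6 -540.4 -547.5 63.7
-188 93 -555.6 -540.5 -548.6 63.5
-180 94 -555.6 -540.6 -548.1 63.8
-172 91 -555.6 -540.7 -548.7 63.6
-164 97 -555.6 -540.8 -548.8 63.9
-156 96 -555.6 -540.9 -547.8 64.1
-148 99 -555.6 -541.0 -547.8 63.5
-140 105 -556.7 -541.1 -548.9 63.8
-132 112 -556.7 -541.2 -549.0 64.0
-124 89 -564.2 -533.8 -549.1 70.7
-116 233 -565.3 -532.7 -549.1 71.6
-108 46 -553.4 -545.8 -550.1 60.4
-100 48 -552.3 -533.2 -549.1 59.9
-92 50 -565.1 -533.2 -549.2 59.9
-84 49 -566.1 -532.2 -549.2 60.1
-76 46 -552.4 -546.1 -549.3 60.2
-68 49 -553.5 -546.2 -549.3 60.3
-60 45 -553.5 -546.2 -550.4 59.9
-52 28 -553.5 -546.3 -550.4 59.8
```

View pics/w1.png

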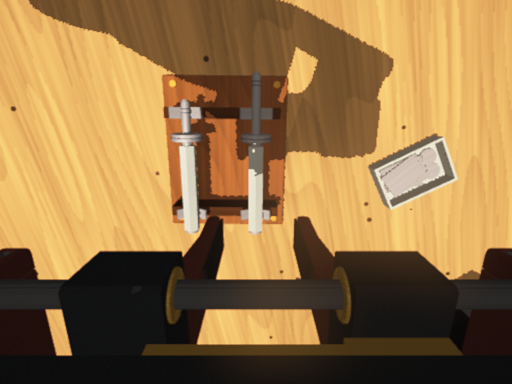

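The wrist picture shows the brown rest with the long gauge in the right lane, tip (257,75) and handle end (255,232). Its measured axis is at z 55 with top 64, as given. Going down to the grip.

{"api": "servo_tool", "payload": {"steps": [[[-0.0014,-0.0016,-0.025],[0,0,-0.3],0],[[-0.0014,-0.0016,-0.025],[0,0,-0.3],0],[[0,0,-0.025],[0,0,0],0],[[0,0,-0.025],[0,0,0],0],[[0,0,-0.025],[0,0,0],0],[[0,0,-0.02],[0,0,0],0],[[0,0,-0.015],[0,0,0],0],[[0,0,-0.01],[0,0,0],0]]}}

```text
t: 2.15
ee_pos: [503.5, -267.9, 34.6]
orientation: [-2.447, -1.966, 0.002]
ft_force: [0.5, -0.0, 1.3]
width: 44.3
grasp_force: 0.0
```

{"api": "servo_tool", "payload": {"steps": [[[0,0,0],[0,0,0],-1],[[0,0,0],[0,0,0],-1],[[0,0,0],[0,0,0],-1],[[0,0,0],[0,0,0],-1],[[0,0,0],[0,0,0],-1],[[0,0,0],[0,0,0],-1],[[0,0,0],[0,0,0],-1],[[0,0,0],[0,0,0],-1]]}}

```text
t: 2.82
ee_pos: [503.8, -268.3, 37.6]
orientation: [-2.448, -1.967, 0.001]
ft_force: [-6.4, -0.2, 5.7]
width: 15.7
grasp_force: 30.0
```

{"api": "servo_tool", "payload": {"steps": [[[0,0,0.008],[0,0,0],-1],[[0,0,0.015],[0,0,0],-1],[[0,0,0.02],[0,0,0],-1],[[0,0,0.025],[0,0,0],-1],[[0,0,0.03],[0,0,0],-1],[[0,0,0.03],[0,0,0],-1],[[0,0,0.03],[0,0,0],-1],[[0,0,0.03],[0,0,0],-1]]}}

```text
t: 3.48
ee_pos: [504.8, -268.3, 227.3]
orientation: [2.448, 1.967, 0.001]
ft_force: [0.7, -0.8, -1.6]
width: 15.9
grasp_force: 30.0
```

```bash
cat > fit.py <<'E'
from h import *
from scipy.optimize import least_squares
def flange(c,P,guess,rad=26):
    h=cv2.cvtColor(c,cv2.COLOR_BGR2HSV)
    m=(h[...,0]>=15)&(h[...,0]<=22)&(h[...,1]>120)&(h[...,2]>110)&(np.linalg.norm(P-guess,axis=-1)<rad)
    p=P[m]
    # fixed pitch 35deg: fit azimuth+offset robustly
    def ax(a): return np.array([np.cos(a)*np.cos(np.radians(35)),np.sin(a)*np.cos(np.radians(35)),-np.sin(np.radians(35))])
    r=least_squares(lambda v:(p-guess)@ax(v[0])-v[1],[np.radians(80),0],loss="soft_l1",f_scale=1.5)
    A=ax(r.x[0]);e=(p-guess)@A-r.x[1];q=p[abs(e)<3]
    ey=np.cross([0,0,1],A);ey/=np.linalg.norm(ey);ez=np.cross(A,ey)
    uv=np.c_[(q-guess)@ey,(q-guess)@ez]
    ctr=(np.percentile(uv,1,axis=0)+np.percentile(uv,99,axis=0))/2;ext=np.ptp(uv,axis=0)
    C=guess+A*r.x[1]+ctr[0]*ey+ctr[1]*ez
    return C,np.degrees(r.x[0]),ext,len(q),len(p)
if __name__=="__main__":
    D=np.load("scene0.npz");g=np.array([575,222,164.])
    for _ in range(3):
        C,az,ext,a,b=flange(D["c"],D["P"],g);print(C.round(1),az.round(1),ext.round(1),a,b);g=C
    # scene camera pixel of the side: orange body mid-plane azimuth from top view edges
    for nm in("scene0","side0"):
        E=np.load(nm+".npz");h=cv2.cvtColor(E["c"],cv2.COLOR_BGR2HSV);P=E["P"]
        m=(h[...,0]<14)&(h[...,1]>180)&(h[...,2]>60)&(P[...,2]>90)&(P[...,2]<215)&(P[...,0]>450)&(P[...,1]>180)
        o=P[m]
        for y in range(205,345,15):
            k=abs(o[:,1]-y)<7.5
            if k.sum()>4:print(nm,y,k.sum(),np.percentile(o[k,0],[2,98]).round(1),o[k,2].max().round())
    print(sensors.get_obs()["ee_pos"])
E
python3 fit.py
```

```text
[574.5 221.2 163.7] 94.9 [35.8 37.7] 62 93
[574.5 221.2 163.7] 94.9 [35.8 37.7] 62 93
[574.5 221.2 163.7] 94.9 [35.8 37.7] 62 93
scene0 205 14 [556.8 591.1] 137.0
scene0 220 66 [556.1 596.7] 167.0
scene0 235 69 [538.1 596.7] 184.0
scene0 250 83 [549. 595.] 188.0
scene0 265 34 [552.  594.5] 180.0
scene0 280 38 [526.2 593.9] 169.0
scene0 295 23 [523.  592.4] 160.0
scene0 310 23 [531.4 591.2] 150.0
scene0 325 44 [548.2 589.1] 139.0
scene0 340 16 [556.2 580.6] 129.0
side0 220 8 [551.3 563.4] 139.0
side0 235 39 [550.2 588.2] 164.0
side0 250 69 [549.6 589.1] 185.0
side0 265 49 [548.3 587.9] 181.0
side0 280 90 [546.8 590.1] 171.0
side0 295 62 [545.6 588.9] 158.0
side0 310 46 [544.8 601.8] 148.0
side0 325 60 [543.7 587.7] 140.0
side0 340 49 [543.3 586.8] 127.0
[ 504.81957957 -268.29977896  227.31631354]
```

```bash
cat > gz.py <<'E'
from h import *
def gauge():
    o=sensors.get_obs();c,P,M,f,d=cam("wrist")
    Rm=R.from_rotvec(o["orientation"]).as_matrix();Q=(P-o["ee_pos"])@Rm   # tool coords
    k=(abs(Q[...,1])<30)&(abs(Q[...,0])<200)&(Q[...,2]>-50)&(Q[...,2]<15)
    return o,c,P,Q,k
if __name__=="__main__":
    o,c,P,Q,k=gauge();print(o["t"],o["ee_pos"]);q=Q[k];cv2.imwrite("pics/w2.png",c)
    for i in range(-60,130,6):
        kk=(q[:,0]>=i)&(q[:,0]<i+6)
        if kk.sum()>4:print(i,kk.sum(),np.percentile(q[kk],[3,50,97],axis=0)[:,1:].round(1).tolist())
    for s in(1,):print("max x",np.sort(q[:,0])[-5:])
E
python3 gz.py
```

```text
3.4833 [ 504.81957957 -268.29977896  227.31631354]
-60 203 [[-6.7, -26.8], [1.1, -24.3], [8.3, -22.0]]
-54 219 [[-6.6, -26.7], [0.5, -24.3], [8.2, -22.0]]
-48 227 [[-6.6, -26.6], [0.5, -24.2], [8.2, -21.7]]
-42 190 [[-6.1, -26.8], [1.1, -24.6], [8.2, -21.9]]
-24 7 [[-6.8, -22.7], [6.8, -22.1], [8.4, -21.2]]
-18 234 [[-6.8, -26.2], [0.6, -23.7], [8.4, -21.4]]
-12 294 [[-7.0, -36.1], [0.8, -24.3], [8.6, -21.7]]
-6 336 [[-7.1, -43.9], [1.1, -24.5], [8.7, -21.7]]
0 365 [[-7.1, -44.1], [0.6, -24.3], [8.7, -21.7]]
6 1754 [[-15.7, -48.6], [1.1, -27.1], [17.4, -3.5]]
12 312 [[-6.7, -26.3], [1.1, -24.0], [8.6, -21.4]]
18 328 [[-6.8, -26.3], [0.6, -24.0], [8.1, -21.3]]
24 327 [[-6.7, -26.4], [0.6, -24.0], [8.0, -21.4]]
30 352 [[-6.7, -26.2], [0.6, -23.8], [8.1, -21.3]]
36 378 [[-6.7, -26.3], [0.6, -23.0], [8.2, -16.1]]
42 381 [[-13.8, -33.8], [0.6, -31.3], [15.5, -20.9]]
48 1070 [[-14.1, -33.8], [0.6, -29.1], [15.4, -10.4]]
54 239 [[-4.0, -22.4], [1.1, -20.8], [5.7, -16.9]]
60 245 [[-3.9, -22.5], [0.6, -20.7], [5.7, -17.0]]
66 258 [[-3.8, -22.4], [1.1, -20.8], [5.6, -17.2]]
72 259 [[-3.8, -22.6], [0.6, -20.7], [5.5, -17.3]]
78 261 [[-3.7, -22.3], [1.1, -20.7], [5.5, -17.7]]
84 289 [[-4.2, -22.5], [0.6, -20.6], [5.4, -16.7]]
90 292 [[-4.1, -22.4], [0.6, -20.7], [5.3, -17.0]]
96 297 [[-4.0, -22.4], [0.6, -20.6], [5.3, -17.4]]
102 312 [[-4.0, -22.3], [0.7, -20.7], [5.3, -17.7]]
108 312 [[-3.9, -22.2], [1.1, -20.5], [5.7, -17.0]]
114 70 [[-2.0, -20.8], [0.7, -19.2], [3.4, -17.2]]
max x [116.90445251 116.9554121  117.04777174 117.0722296  117.33013732]
```

View pics/w2.png

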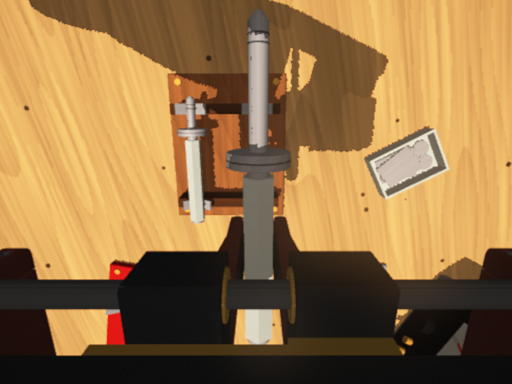

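The gauge is straight in the fingers: tip at (258,15), collar at (258,160), stop face 53 mm ahead of the TCP and 17.5 mm behind it. The short gauge is undisturbed. Next is transport.

{"api": "servo_tool", "payload": {"steps": [[[0.01,0.02,0.006],[0,0,2.15],-1],[[0.01,0.035,0.006],[0,0,2.15],-1],[[0.01,0.041,0.006],[0,0,2.15],-1],[[0.01,0.041,0.006],[0,0,2.15],-1],[[0.01,0.041,0.006],[0,0,2.15],-1],[[0.01,0.041,0.006],[0,0,2.15],-1],[[0.01,0.035,0.006],[0,0,2.15],-1],[[0.01,0.025,0.006],[0,0,2.15],-1]]}}

```text
t: 4.2
ee_pos: [584.0, 10.1, 273.4]
orientation: [2.123, 2.315, 0.002]
ft_force: [0.4, 0.3, 0.2]
width: 15.7
grasp_force: 30.0
```

{"api": "servo_tool", "payload": {"steps": [[[0,0.005,0],[-4.36,-0.37,0],-1],[[0,0.005,0],[-4.36,-0.37,0],-1],[[0,0.005,0],[-4.36,-0.37,0],-1],[[0,0.005,0],[-4.36,-0.37,0],-1],[[0,0,0],[-4.36,-0.37,0],-1],[[0,0,0],[-4.36,-0.37,0],-1],[[0,0,0],[-4.36,-0.37,0],-1],[[0,0,0],[-4.36,-0.37,0],-1]]}}

```text
t: 4.87
ee_pos: [584.2, 27.5, 273.4]
orientation: [1.782, 1.936, -0.56]
ft_force: [0.2, -0.1, -1.1]
width: 15.4
grasp_force: 30.0
```

```bash
cat > tgt.py <<'E'
from h import *
off=np.array([53.2,0.7,-17.5])
def delta(C,az,back):
    o=sensors.get_obs();a=np.radians(az);p=np.radians(35)
    h=np.array([np.cos(a),np.sin(a),0]);A=h*np.cos(p)-np.array([0,0,np.sin(p)]);Z=-h*np.sin(p)-np.array([0,0,np.cos(p)])
    Rt=np.c_[A,np.cross(Z,A),Z];Rn=R.from_rotvec(o["orientation"])
    T=C-back*A-Rt@off
    print("t",o["t"],"ee",o["ee_pos"].round(1),"axis now",Rn.as_matrix()[:,0].round(3),"A",A.round(4),"F",o["ft_force"].round(1),o["width"].round(1))
    print("shift mm",(T-o["ee_pos"]).round(1),"turn deg",np.degrees((R.from_matrix(Rt)*Rn.inv()).as_rotvec()).round(2))
    S=o["ee_pos"]+Rn.as_matrix()@off;e=S-C;print("stop face x in mouth",(e@A).round(1),"lateral y,z",(e@-np.cross(Z,A)).round(1),(e@-Z).round(1))
E
cat > a.py <<'E'
from tgt import *; from fit import flange
c,P,M,f,d=cam("wrist");cv2.imwrite("pics/w3.png",c);np.savez("w3.npz",c=c,P=P,M=M,f=f)
g=np.array([574.5,221.2,163.7]);
for _ in range(2):
    C,az,ext,a,b=flange(c,P,g);print(C.round(1),az.round(1),ext.round(1),a,b);g=C
delta(np.array([574.5,221.2,163.7]),94.9,104)
E
python3 a.py
```

```text
Traceback (most recent call last):
  File "a.py", line 5, in <module>
    C,az,ext,a,b=flange(c,P,g);print(C.round(1),az.round(1),ext.round(1),a,b);g=C
                 ~~~~~~^^^^^^^
  File "fit.py", line 13, in flange
    ctr=(np.percentile(uv,1,axis=0)+np.percentile(uv,99,axis=0))/2;ext=np.ptp(uv,axis=0)
         ~~~~~~~~~~~~~^^^^^^^^^^^^^
IndexError: index -1 is out of bounds for axis 0 with size 0
```

View pics/w3.png

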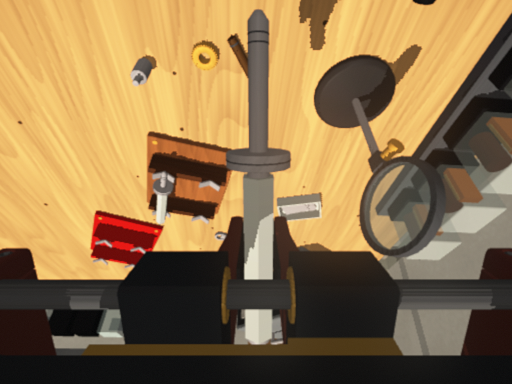

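The wrist view now looks back over the rest and magnifier, with the gauge still straight in the fingers (tip (258,15)). The mouth is out of its view, so I use the scene camera for the fit.

```bash
cat > b.py <<'E'
import sys
from tgt import *
delta(np.array([574.5,221.2,163.7]),94.9,float(sys.argv[1]))
E
python3 b.py 84
```

```text
Traceback (most recent call last):
  File "b.py", line 3, in <module>
    delta(np.array([574.5,221.2,163.7]),94.9,float(sys.argv[1]))
    ~~~~~^^^^^^^^^^^^^^^^^^^^^^^^^^^^^^^^^^^^^^^^^^^^^^^^^^^^^^^
  File "tgt.py", line 8, in delta
    print("t",o["t"],"ee",o["ee_pos"].round(1),"axis now",Rn.as_matrix()[:,0].round(3),"A",A.round(4),"F",o["ft_force"].round(1),o["width"].round(1))
                                                                                                                                 ^^^^^^^^^^^^^^^^
AttributeError: 'float' object has no attribute 'round'
```

```bash
sed -i 's/o\["width"\].round(1)/round(o["width"],1)/' tgt.py; python3 b.py 84
```

```text
t 4.9167 ee [583.4  28.5 271.6] axis now [-0.069  0.812 -0.579] A [-0.07    0.8162 -0.5736] F [-0.1  1.3 -2.3] 16.0
shift mm [  0.9  70.7 -43.5] turn deg [0.38 0.08 0.02]
stop face x in mouth -166.4 lateral y,z 6.9 -5.1
```

{"api": "servo_tool", "payload": {"steps": [[[0.0001,0.011,-0.007],[0.38,0.08,0],-1],[[0.0001,0.011,-0.007],[0,0,0],-1],[[0.0001,0.011,-0.007],[0,0,0],-1],[[0.0001,0.011,-0.007],[0,0,0],-1],[[0.0001,0.011,-0.007],[0,0,0],-1],[[0.0002,0.009,-0.005],[0,0,0],-1],[[0.0002,0.0065,-0.0035],[0,0,0],-1],[[0,0,0],[0,0,0],-1]]}}

```text
t: 5.58
ee_pos: [584.6, 98.7, 227.6]
orientation: [1.788, 1.946, -0.558]
ft_force: [1.0, 0.8, -0.5]
width: 15.5
grasp_force: 30.0
```

```bash
python3 b.py 84
python3 - <<'E'
from h import *
from tgt import off
o=sensors.get_obs();c,P,M,f,d=cam("scene");S=np.load("side0.npz")
Rm=R.from_rotvec(o["orientation"]).as_matrix();Q=(P-o["ee_pos"])@Rm
np.savez("sc3.npz",c=c,P=P,Q=Q,M=M)
q=Q[(abs(Q[...,1])<25)&(abs(Q[...,2]+17.5)<25)&(Q[...,0]>40)&(Q[...,0]<135)]
for i in range(42,134,6):
    k=(q[:,0]>=i)&(q[:,0]<i+6)
    if k.sum()>2:print(i,k.sum(),q[k][:,1:].min(0).round(1),np.median(q[k][:,1:],axis=0).round(1),q[k][:,1:].max(0).round(1))
print("camera dir in tool",((M[:3,3]-o["ee_pos"])@Rm).round())
W=np.linalg.inv(M);
def pix(X):
    x=W[:3,:3]@X+W[:3,3];return (x[:2]/x[2]*f+[d["cx"],d["cy"]]).round(1)
print("pix tip",pix(o["ee_pos"]+Rm@(off+[64,0,0])),"stop",pix(o["ee_pos"]+Rm@off),"mouth",pix(np.array([574.5,221.2,163.7])))
cv2.imwrite("pics/sc3.png",cv2.resize(c[90:190,270:370],(600,600),interpolation=cv2.INTER_CUBIC))
E
```

```text
t 5.5833 ee [584.6  98.7 227.6] axis now [-0.07   0.82  -0.568] A [-0.07    0.8162 -0.5736] F [ 1.   0.8 -0.5] 15.5
shift mm [-0.3  0.5  0.5] turn deg [-0.38 -0.09  0.06]
stop face x in mouth -84.2 lateral y,z -0.3 -0.3
42 35 [-15.3 -31.6] [  9.6 -18.7] [17.6 -4.3]
48 7 [-10.  -29.9] [ 12.9 -24.6] [ 16.3 -11.4]
90 4 [ -1.1 -22.6] [  3.2 -20.2] [  5.7 -18.3]
102 3 [ -1.6 -20.7] [  2.3 -19.5] [  5. -17.]
126 3 [  6.8 -34.9] [ 15.2 -27.3] [ 17.6 -26.1]
132 11 [-11.4 -33.4] [  4.7 -14.2] [14.3 -1.1]
camera dir in tool [-963.  289. -325.]
pix tip [324.  144.7] stop [316.  147.5] mouth [326.2 143.9]
```

View pics/sc3.png

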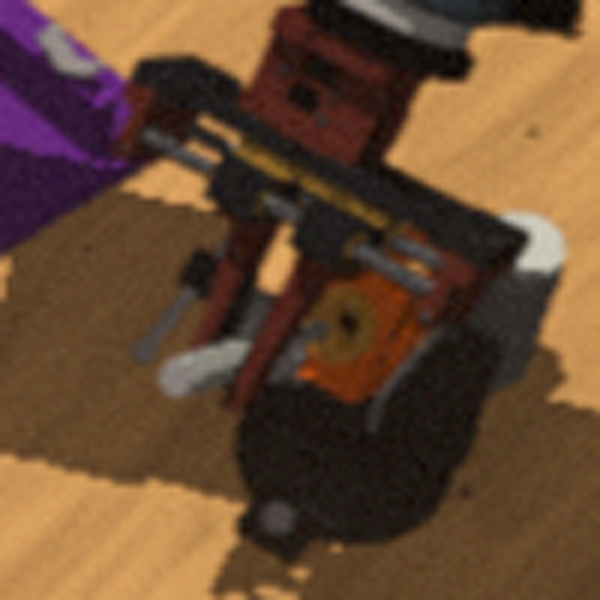

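The shank tip is at crop (320,330), just before the flange centred near (341,325). It lines up with the prediction within about 1 px, so I insert slowly and watch the force.

{"api": "servo_tool", "payload": {"steps": [[[-0.0004,0.0049,-0.0034],[0,0,0],-1],[[-0.0004,0.0049,-0.0034],[0,0,0],-1],[[-0.0004,0.0049,-0.0034],[0,0,0],-1],[[-0.0004,0.0049,-0.0034],[0,0,0],-1],[[-0.0004,0.0049,-0.0034],[0,0,0],-1],[[-0.0004,0.0049,-0.0034],[0,0,0],-1],[[-0.0004,0.0049,-0.0034],[0,0,0],-1],[[0,0,0],[0,0,0],-1]]}}

```text
t: 6.3
ee_pos: [581.6, 132.6, 204.0]
orientation: [1.788, 1.945, -0.558]
ft_force: [0.1, -0.4, -0.1]
width: 15.6
grasp_force: 30.0
```

```bash
python3 b.py 0
```

```text
t 6.3 ee [581.6 132.6 204. ] axis now [-0.07   0.82  -0.568] A [-0.07    0.8162 -0.5736] F [ 0.1 -0.4 -0.1] 15.6
shift mm [ -3.2  35.1 -24.1] turn deg [-0.37 -0.08  0.08]
stop face x in mouth -42.8 lateral y,z -0.3 -0.1
```

{"api": "servo_tool", "payload": {"steps": [[[-0.0004,0.0045,-0.003],[-0.35,-0.08,0],-1],[[-0.0004,0.0045,-0.003],[0,0,0],-1],[[-0.0004,0.0045,-0.003],[0,0,0],-1],[[-0.0004,0.0045,-0.003],[0,0,0],-1],[[-0.0004,0.0045,-0.0032],[0,0,0],-1],[[-0.0004,0.004,-0.0029],[0,0,0],-1],[[-0.0003,0.004,-0.0029],[0,0,0],-1],[[0,0,0],[0,0,0],-1]]}}

```text
t: 6.97
ee_pos: [579.0, 162.9, 183.1]
orientation: [1.784, 1.94, -0.562]
ft_force: [0.1, 0.6, -0.8]
width: 15.5
grasp_force: 30.0
```

```bash
python3 b.py 0
```

```text
t 6.9667 ee [579.  162.9 183.1] axis now [-0.068  0.817 -0.573] A [-0.07    0.8162 -0.5736] F [ 0.1  0.6 -0.8] 15.5
shift mm [-0.6  4.8 -3.3] turn deg [-0.03  0.02  0.09]
stop face x in mouth -5.8 lateral y,z -0.3 -0.1
```

{"api": "servo_tool", "payload": {"steps": [[[-0.0001,0.0008,-0.0006],[0,0,0],-1],[[-0.0001,0.0008,-0.0006],[0,0,0],-1],[[-0.0001,0.0008,-0.0006],[0,0,0],-1],[[-0.0001,0.0008,-0.0006],[0,0,0],-1],[[-0.0001,0.0008,-0.0006],[0,0,0],-1],[[-0.0001,0.0008,-0.0006],[0,0,0],-1],[[0,0,0],[0,0,0],-1],[[0,0,0],[0,0,0],-1]]}}

```text
t: 7.63
ee_pos: [578.6, 166.1, 180.9]
orientation: [1.784, 1.938, -0.563]
ft_force: [-0.5, -5.6, 3.7]
width: 15.8
grasp_force: 30.0
```

```bash
python3 b.py 0
```

```text
t 7.6333 ee [578.6 166.1 180.9] axis now [-0.067  0.816 -0.575] A [-0.07    0.8162 -0.5736] F [-0.5 -5.6  3.7] 15.8
shift mm [-0.2  1.7 -1. ] turn deg [0.08 0.06 0.16]
stop face x in mouth -1.9 lateral y,z -0.3 -0.2
```

{"api": "servo_tool", "payload": {"steps": [[[-0.0001,0.0008,-0.0006],[0,0,0],-1],[[-0.0001,0.0008,-0.0006],[0,0,0],-1],[[0,0,0],[0,0,0],-1],[[0,0,0],[0,0,0],-1],[[0,0,0],[0,0,0],-1],[[0,0,0],[0,0,0],-1],[[0,0,0],[0,0,0],-1],[[0,0,0],[0,0,0],-1]]}}

```text
t: 8.3
ee_pos: [578.6, 166.1, 180.9]
orientation: [1.783, 1.935, -0.566]
ft_force: [0.3, -11.1, 9.3]
width: 15.7
grasp_force: 30.0
```

```bash
python3 b.py 0
python3 - <<'E'
from gz import *
o,c,P,Q,k=gauge();q=Q[k]
for i in range(36,60,3):
    kk=(q[:,0]>=i)&(q[:,0]<i+3)
    if kk.sum()>4:print(i,kk.sum(),np.percentile(q[kk],[3,50,97],axis=0)[:,1:].round(1).tolist())
E
```

```text
t 8.3 ee [578.6 166.1 180.9] axis now [-0.066  0.814 -0.577] A [-0.07    0.8162 -0.5736] F [  0.3 -11.1   9.3] 15.7
shift mm [-0.2  1.6 -1. ] turn deg [0.26 0.07 0.22]
stop face x in mouth -1.8 lateral y,z -0.2 -0.4
36 181 [[-7.0, -26.3], [0.7, -23.7], [8.2, -20.9]]
39 213 [[-6.9, -25.8], [0.2, -22.2], [8.0, -13.5]]
42 43 [[-4.2, -23.4], [0.7, -21.8], [5.4, -20.0]]
45 341 [[-14.3, -34.0], [0.7, -31.5], [15.6, -21.9]]
48 399 [[-14.1, -34.0], [0.7, -31.5], [15.6, -22.2]]
51 366 [[-14.7, -35.4], [0.5, -32.0], [16.9, -22.3]]
54 474 [[-15.2, -36.0], [1.6, -33.4], [18.1, -23.6]]
57 697 [[-15.1, -35.6], [1.2, -29.4], [18.1, -9.4]]
```

The collar is hard against the flange: the force doubled with no movement. Drawing it out.

{"api": "servo_tool", "payload": {"steps": [[[0.0003,-0.0041,0.0029],[0,0,0],-1],[[0.0005,-0.0057,0.004],[0,0,0],-1],[[0.0007,-0.0082,0.0057],[0,0,0],-1],[[0.0007,-0.0082,0.0057],[0,0,0],-1],[[0.0007,-0.0082,0.0057],[0,0,0],-1],[[0.0007,-0.0082,0.0057],[0,0,0],-1],[[0.0007,-0.0082,0.0057],[0,0,0],-1],[[0.0007,-0.0082,0.0057],[0,0,0],-1]]}}

```text
t: 9.02
ee_pos: [583.4, 108.7, 220.8]
orientation: [1.785, 1.939, -0.561]
ft_force: [0.7, -0.1, -0.9]
width: 15.9
grasp_force: 30.0
```

{"api": "servo_tool", "payload": {"steps": [[[0.0007,-0.0082,0.0057],[0,0,0],-1],[[0.0007,-0.0082,0.0057],[0,0,0],-1],[[0.0007,-0.0082,0.0057],[0,0,0],-1],[[0.0007,-0.0082,0.0057],[0,0,0],-1],[[0.0007,-0.0082,0.0057],[0,0,0],-1],[[0.0007,-0.0082,0.0057],[0,0,0],-1],[[0,0,0],[0,0,0],-1],[[0,0,0],[0,0,0],-1]]}}

```text
t: 9.68
ee_pos: [587.7, 60.0, 254.7]
orientation: [1.786, 1.939, -0.56]
ft_force: [0.6, -0.6, -0.8]
width: 15.9
grasp_force: 30.0
```

```bash
python3 b.py 0
cat > v.py <<'E'
from h import *
off=np.array([53.2,0.7,-17.5]);o=sensors.get_obs();Rn=R.from_rotvec(o["orientation"])
V=np.array([726,-34.5,200])-60*np.array([.9614,-.274,0]);h=np.array([.274,.9614,0]);Z=np.array([0,0,-1.])
Rt=np.c_[h,np.cross(Z,h),Z];T=V-Rt@(off+[64,0,0])
print("view",V,"target tcp",T.round(1),"shift",(T-o["ee_pos"]).round(1),"turn",np.degrees((R.from_matrix(Rt)*Rn.inv()).as_rotvec()).round(2))
print("tip now",(o["ee_pos"]+Rn.as_matrix()@(off+[64,0,0])).round(1),o["t"],o["qpos"].round(2))
E
python3 v.py
```

```text
t 9.6833 ee [587.7  60.  254.7] axis now [-0.067  0.817 -0.573] A [-0.07    0.8162 -0.5736] F [ 0.6 -0.6 -0.8] 15.9
shift mm [ -9.3 107.7 -74.9] turn deg [-0.05  0.1   0.18]
stop face x in mouth -131.5 lateral y,z -0.3 -0.6
view [668.316 -18.06  200.   ] target tcp [ 635.5 -130.5  182.5] shift [  47.8 -190.6  -72.2] turn [ 34.98  -3.33 -19.96]
tip now [579.7 165.8 201.9] 9.6833 [ 0.37  0.44  1.66 -0.61  1.29  0.54]
```

{"api": "servo_tool", "payload": {"steps": [[[0,-0.01,0.002],[4.36,0.37,0],-1],[[0,-0.02,0.002],[4.36,0.37,0],-1],[[0,-0.025,0.002],[4.36,0.37,0],-1],[[0,-0.025,0.002],[4.36,0.37,0],-1],[[0,-0.025,0.002],[4.36,0.37,0],-1],[[0,-0.025,0.002],[4.36,0.37,0],-1],[[0,-0.025,0.002],[4.36,0.37,0],-1],[[0,-0.025,0.002],[4.36,0.37,0],-1]]}}

```text
t: 10.35
ee_pos: [587.6, -120.3, 270.8]
orientation: [-2.125, -2.311, -0.006]
ft_force: [1.0, 0.5, -1.9]
width: 15.9
grasp_force: 30.0
```

{"api": "servo_tool", "payload": {"steps": [[[0,-0.001,-0.006],[0,0,-2.6],-1],[[0,-0.001,-0.006],[0,0,-2.6],-1],[[0,-0.001,-0.006],[0,0,-2.6],-1],[[0,-0.001,-0.006],[0,0,-2.6],-1],[[0,-0.001,-0.006],[0,0,-2.6],-1],[[0,0,-0.006],[0,0,-2.6],-1],[[0,0,-0.006],[0,0,-2.6],-1],[[0,0,-0.006],[0,0,-2.6],-1]]}}

```text
t: 11.02
ee_pos: [587.4, -124.2, 221.5]
orientation: [-2.51, -1.887, 0.001]
ft_force: [-0.8, 0.8, -1.1]
width: 15.8
grasp_force: 30.0
```

```bash
python3 v.py
```

```text
view [668.316 -18.06  200.   ] target tcp [ 635.5 -130.5  182.5] shift [ 48.1  -6.4 -39. ] turn [-0.04 -0.05  0.23]
tip now [620.7 -11.8 239. ] 11.0167 [-0.23  0.39  1.69  0.    1.07  0.05]
```

{"api": "servo_tool", "payload": {"steps": [[[0.006,-0.001,-0.006],[0,0,0],-1],[[0.008,-0.001,-0.006],[0,0,0],-1],[[0.008,-0.001,-0.006],[0,0,0],-1],[[0.008,-0.001,-0.006],[0,0,0],-1],[[0.008,-0.001,-0.006],[0,0,0],-1],[[0.006,-0.001,-0.006],[0,0,0],-1],[[0.004,0,-0.003],[0,0,0],-1],[[0,0,0],[0,0,0],-1]]}}

```text
t: 11.68
ee_pos: [636.0, -130.5, 182.2]
orientation: [-2.509, -1.889, 0.001]
ft_force: [-0.5, 0.2, -1.0]
width: 16.0
grasp_force: 30.0
```

{"api": "servo_tool", "payload": {"steps": [[[0,0,0],[0,0,0],-1],[[0,0,0],[0,0,0],-1],[[0,0,0],[0,0,0],-1],[[0,0,0],[0,0,0],-1],[[0,0,0],[0,0,0],-1],[[0,0,0],[0,0,0],-1],[[0,0,0],[0,0,0],-1],[[0,0,0],[0,0,0],-1]]}}

```text
t: 12.35
ee_pos: [635.6, -130.6, 183.5]
orientation: [-2.51, -1.89, -0.001]
ft_force: [0.1, -0.1, -1.6]
width: 15.7
grasp_force: 30.0
```

```bash
python3 v.py
python3 - <<'E'
from gz import *
o,c,P,Q,k=gauge();q=Q[k];print("max x",np.sort(q[:,0])[-3:],o["ft_force"],np.abs(o["qvel"]).max())
for i in(60,80,100):
    kk=abs(q[:,0]-i)<4;print(i,np.percentile(q[kk],[3,97],axis=0)[:,1:].round(1).tolist())
c2=cam("side")[0];cv2.imwrite("pics/fin.png",np.hstack([cv2.resize(c,(400,300)),cv2.resize(c2,(400,300))]))
E
```

```text
view [668.316 -18.06  200.   ] target tcp [ 635.5 -130.5  182.5] shift [-0.1  0.  -1. ] turn [-0.03  0.02  0.14]
tip now [668.6 -18.1 201. ] 12.35 [-0.22  0.5   1.6   0.    1.04  0.06]
max x [116.90916218 117.14341814 117.33235887] [ 0.14498318 -0.09807946 -1.59054834] 0.0044177718544842004
60 [[-3.9, -22.4], [5.7, -17.2]]
80 [[-3.7, -22.1], [5.5, -17.7]]
100 [[-4.0, -22.5], [5.4, -17.3]]
```

View pics/fin.png

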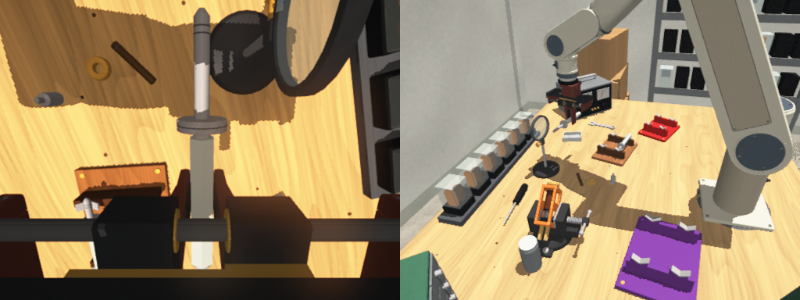

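The left picture shows the gauge level beside the lens, tip (202,15), touching nothing. The right one shows every bystander in place, with the lens at (540,130). Handing in.

```bash
python3 -c "
from workcell import close_job
print(close_job())"
```

```text
the job is handed in; nothing more can be done
None
```

The job is handed in, with no verdict returned: the long gauge went home against the flange, came fully out, and is held level with its tip measured about 1 mm from the view point, at 12.4 s.

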